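# Screw the vent elbow into the pressure cooker's steam port

## Robot

A 6-joint arm with a two-finger parallel gripper is mounted at the origin on a cart in front of the work surface, level with it; the furniture and walls round the work are solid. World frame = base frame: x ahead of the robot, y to its left, z up, the work surface at z = 0. Lengths are in mm, angles in rad, forces in N, time in s.
With the tool pointing down it reaches from about 350 to 875 mm from the base axis. Payload 4.2 kg.
Tool frame: the origin (TCP) lies between the finger pads; the fingertips stand 14 mm ahead of it and the grasp point (between the pads) lies 5 mm behind it; z points along the fingers, y is the line along which they close (so a half turn about z gives the same grasp; the last joint's range is limited). The gripper opens to 85 mm and grips with 20 to 120 N. Pads are 22 mm wide; open, the fingers measure 114 mm over their backs; the gripper's body (76 mm by 85 mm) begins 54 mm behind the grasp point. The pads swing forward as they close: fully open they stand 13 mm farther back than shut.
Start: joints at [1.529, 0.385, 0.008, 0, -1.194, -0.259], TCP at [185.145, 596.926, 245.312] pointing down, gripper open.
Joint ranges: [-3.14, 3.14], [-1.21, 2.06], [-1.07, 1.41], [-3.16, 2.05], [-2.99, -0.16], [-3.1, 3.1]. Speed limits (rad/s): [2.79, 2.79, 3.14, 3.14, 3.14, 3.14].

## Interface

Orientations are given as a unit quaternion [x, y, z, w].
In Python, from bench import * gives the robot as it stands.
- The arm moves only by the tool carry_out, never from a script. Its argument "motion" is a list of rows, each a list of 7 numbers: the turn, a rotation vector about the tool's x, y, z in rad, then the shift along the tool's x, y, z in mm, then the opening, from -1 (shut) to 1 (fully open), so that 0 is half open. A call has 1 to 5 rows; each row is the pose to reach, as a shift and turn from the pose commanded when the call began, along the tool's axes at that moment; what a row does not reach only later rows make up. A row lasts 1/8 s, in which the tool goes at most 62.5 mm and 10.7 degrees, less where a joint would pass 70% of its speed; a pose out of reach is approached as far as the arm can. A call with a gripper value outside its range is refused whole. The fingers move at their own pace and stop on an object; the grip force is fixed at half the most. Time passes only in rows, so rows that repeat a pose let the fingers close. It gives the time, the measured TCP pose, the force, the opening and the grip force at its end, in the units of the state.
- read_state(): the state, without advancing time (a new reading comes with each control period).
- get_image(name): name is "side" or "top" or "wrist"; returns a dict with "color" (400x640x3 uint8, blue, green, red), "mtx" (3x3 intrinsics, pixels), "position" and "orientation" of the camera in the world. Camera axes: x right, y down, z forward; pixel columns grow to the right and rows downward; lengths in mm; the calibration is good to about 2 mm. A picture is of the moment at which its call begins. There is no depth.
- job_done(): hands the job in; it is judged then, once.
The state is a dict: "clock": time; "joints": joint angles; "joint_vel": joint speeds; "joint_efforts": joint torques, N m; "position": TCP position; "ee_rot": TCP orientation; "contact_force": force on the tool from outside, world axes, zero at the start; "wrist_torque": the same for the moment, N m; "gripper_width": finger opening in mm; "grasp_force": force on a finger pad.
Only numpy, scipy, OpenCV 4.12 (cv2) and the standard library are available. Lean on these libraries where they do the work, as an engineer would, in place of code of your own. Each camera call takes 0.05 s, during which the arm holds its last target. There are 200 camera calls.

## Task

Fit the brass vent elbow from the side plate into the steam port on the pressure cooker's lid: lower it in upright with its pins through the slots, turn it clockwise until you feel it meet the gasket, then turn it a further 20 degrees, no more and no less, and let go. Put it in the way round that leaves the outlet blowing away from the cooker's long handle. Be gentle: don't ram the port or crush the gasket, and leave the other things alone.

Things in the scene. Friction and masses are not known exactly. Their poses are not given: they have to be found in the camera images.
- elbow: The brass vent elbow, about 0.35 kg, 67 mm high, standing loose and upright on the side plate. Origin: centre of its flat foot; z up along its stem, x along its hose outlet. The stem is round, 28 mm across (23 mm at the very foot), up to a collar 39 mm across at z = 24 to 28 mm; above it stand the square block and the outlet.
- elbow_grip (a point): Centre of the elbow's square block, 46 mm above its foot. The block is 28 x 28 mm and 36 mm high; grip it across its two faces at y = +-14 mm (the outlet is on +x).
- elbow_pin (a point): Middle of the elbow's steel cross pin, on the stem's axis 6 mm above the foot. The pin is 6 mm thick and lies along the elbow's y, standing out on both sides to 22 mm from the axis.
- outlet_tip (a point): The open end of the elbow's ribbed outlet, which is 18 mm thick: 52 mm from the stem's axis along the elbow's x, 46 mm above its foot.
- cooker: The steel pressure cooker, 231 mm across, standing fixed on the left front burner, its lid locked. Its long black handle runs along its own -y; its axis lies at its own y = 67 mm. The black knob in the middle of the lid reaches 191 mm above the hob, the steam port's rim 186 mm.
- steam_port: The round steel steam port fixed on the lid, 57 mm across, 27 mm high. Origin: centre of its foot; z up, x points straight away from the cooker's long handle. Its mouth is a flange with a hole of 31.6 mm and two slots for the pin. The fit is loose (about 1.5 mm sideways, 5 degrees in the slots) until the gasket takes it up. Friction then holds the elbow where it is left.
- port_slot (a point): Middle of one of the two slots in the port's flange, at the rim, 20 mm from the axis. The slots, marked by red dots, lie at -25 and 155 degrees from the port's x (counterclockwise from above), 8.6 mm wide, out to 24 mm from the axis. So the elbow goes in with its outlet at 65 degrees from the port's x, or else half a turn round, which is the wrong way.
- port_mouth (a point): Centre of the port's mouth, at the rim. Once the elbow's foot is 14 mm or more below the rim, the pin is under the flange and the elbow can be turned. The thread: turned clockwise (from above) by a degrees from the slots, the foot can stand no higher than 14 + 0.08 (a - 12) mm below the rim. It takes up load softly, within 3 degrees. A solid stop ends it at about 135 degrees.
- gasket: The fixed seat of the springy red gasket, 22 mm below the rim. The gasket's face, on which the elbow's foot bears, lies 14.2 to 18.4 mm below the rim: it varies and is not measured, so where resistance begins (15 to 67 degrees from the slots) must be felt. It pushes back 9.5 N a mm (0.77 N a degree of turn), and turning stiffens by about 0.02 N m a degree.
- side_plate: The white side plate, 170 mm across, fixed on the right of the hob; its flat middle, on which the elbow stands, is 9 mm above its origin (under its centre).
- oil_bottle: The oil bottle, 62 x 62 x 237 mm, loose on the worktop left of the hob, 35 mm lower than the hob; leave it alone. Origin: centre of its underside.
- pepper_mill: The brown wooden pepper mill, 58 x 58 x 150 mm, loose on the worktop left of the hob, 35 mm lower than the hob; leave it alone. Origin: centre of its underside.
- mustard: The glass mustard jar with a grey lid, 73 x 74 x 126 mm, loose on the worktop left of the hob, 35 mm lower than the hob; leave it alone. Origin: centre of its underside.
Not all that is in view belongs to the job. What is shaped like the elbow but red is not meant.

How it is judged:
By the outcome, as a careful person would: the job done as asked, in the order asked, and still so for the second after the job is handed in, with the robot touching nothing.
It also fails if it takes over 72 s, if anything falls off the work surface, if the arm or the gripper's body presses on something with over 40 N, if the wrist force passes 120 N, or if a joint passes its speed limit or range.

## Working session

There is one attempt and no reset: what is moved stays moved. The work goes in short steps, Python scripts to look and compute and a tool call to move; the robot and the scene stay as the last step left them, time stands still between calls to the robot, and variables do not carry over. Pictures are saved under pics/ and viewed, at most 10 in all, crops included, and the job is handed in when it is done.

Besides the shell and the picture viewer there is one more tool, called as name(argument=value, ...), one argument or row to a line, values as JSON. carry_out: Moves the arm, as the interface text tells. Its arguments: {"type":"object","properties":{"motion":{"type":"array"}},"required":["motion"]}

```bash
mkdir -p pics; ls; python3 - <<'E'
from bench import *
import cv2
s=read_state();print(s)
for n in ("side","top"):
    d=get_image(n);cv2.imwrite(f"pics/{n}0.png",d["color"]);print(n,d["mtx"].tolist(),d["position"],d["orientation"])
E
```

```text
pics
{'clock': 0.0, 'joints': array([ 1.52861558e+00,  3.85568975e-01,  6.64280132e-03, -5.32647227e-04,
       -1.19401557e+00, -2.58605075e-01]), 'joint_vel': array([ 0.00071469, -0.00063144, -0.00020311, -0.00072726, -0.00087585,
       -0.00106079]), 'joint_efforts': array([-2.10558346e-04, -3.92282939e+01,  1.88401669e+01,  4.18632299e+00,
       -4.51522123e-03, -1.06094323e-06]), 'position': array([184.97397799, 596.42007759, 244.21571411]), 'ee_rot': array([ 9.88696961e-01, -1.49923671e-01, -1.30235251e-04,  1.09316776e-03]), 'contact_force': array([-0.12227876,  0.51443298,  0.08115636]), 'wrist_torque': array([ 0.02044196,  0.01951479, -0.00526955]), 'grasp_force': 0.0, 'gripper_width': 84.98023440749562}
side [[466.4974704667955, 0.0, 332.850268787277], [0.0, 466.4974704667955, 202.26562436391967], [0.0, 0.0, 1.0]] [ 809.48189728  780.72522937 1486.59289056] [ 0.16571473  0.95836501 -0.22950113 -0.03747493]
top [[378.2952219660628, 0.0, 320.8742180035006], [0.0, 378.2952219660628, 202.62019240961035], [0.0, 0.0, 1.0]] [ 357.10820532   91.11330903 1054.57057219] [ 0.74948647 -0.65355228  0.07043436 -0.07860311]
```

View pics/side0.png

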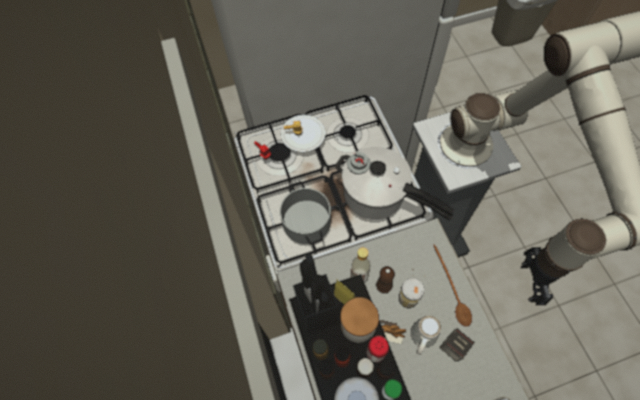

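View pics/top0.png

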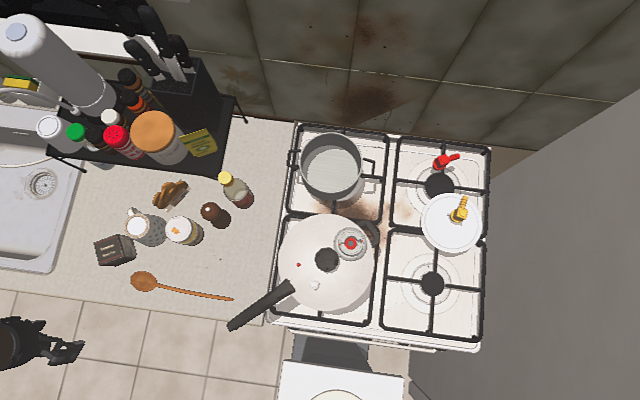

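The top view shows the brass elbow on the plate at about (459,210). The red lookalike is at (445,162), the port at (350,244), the knob at (327,260) and the handle at (262,305). In the side view the elbow is at (296,128), the plate at (304,133), the port at (360,160) and the knob at (378,168). The brass one on the white plate fits the description. The red one lies on the burner grate, so it isn't the one meant. I'll confirm in one enlarged crop.

```bash
cat > h.py <<'E'
import numpy as np,cv2
from scipy.spatial.transform import Rotation as R
from bench import *
def ray(d,uv):
    K=d["mtx"];v=np.linalg.solve(K,[uv[0],uv[1],1.]);v=R.from_quat(d["orientation"]).apply(v)
    return np.array(d["position"]),v/np.linalg.norm(v)
def onz(d,uv,z):
    p,v=ray(d,uv);return p+v*(z-p[2])/v[2]
def tri(*dus):
    A=np.zeros((3,3));b=np.zeros(3);L=[]
    for d,uv in dus:
        p,v=ray(d,uv);M=np.eye(3)-np.outer(v,v);A+=M;b+=M@p;L.append((M,p))
    x=np.linalg.solve(A,b);return x,[np.linalg.norm(M@(x-p)).round(1) for M,p in L]
def proj(d,P):
    q=R.from_quat(d["orientation"]).inv().apply(np.array(P)-d["position"]);u=d["mtx"]@q;return u[:2]/u[2]
def mask(img,lo,hi):
    return cv2.inRange(cv2.cvtColor(img,cv2.COLOR_BGR2HSV),lo,hi)
def crop(img,x,y,w,h,f):
    return cv2.resize(img[y:y+h,x:x+w],None,fx=f,fy=f,interpolation=cv2.INTER_CUBIC)
E
python3 - <<'E'
from h import *
t=get_image("top");s=get_image("side")
a=np.hstack([crop(t["color"],415,170,80,60,5),crop(t["color"],310,215,80,60,5)])
b=np.hstack([crop(s["color"],260,100,80,60,5),crop(s["color"],340,140,80,60,5)])
cv2.imwrite("pics/c1.png",np.vstack([a,b]))
for n,uv,us in (("plate",(451,222),(304,133)),("knob",(327,260),(378,168)),("port",(350,243),(360,160))):
    print(n,tri((t,uv),(s,us)))
for d,n in((t,"top"),(s,"side")):
    m=mask(d["color"],(15,110,90),(32,255,255))
    nn,l,st,c=cv2.connectedComponentsWithStats(m)
    for i in range(1,nn):
        if st[i,4]>15: print(n,st[i],c[i])
E
```

```text
plate (array([ 571.46264042, -245.89968239,   13.19350528]), [np.float64(3.1), np.float64(3.1)])
knob (array([411.60689161,  82.60149858, 174.86928155]), [np.float64(1.1), np.float64(1.1)])
port (array([457.04074118,  35.281712  , 177.76277317]), [np.float64(1.6), np.float64(1.6)])
top [  3  77  33  14 267] [18.37827715 83.16104869]
top [130 110  32  42 377] [145.72148541 130.64190981]
top [156 110  18  31 112] [164.13392857 123.17857143]
top [178 128  39  29 517] [198.96131528 142.33075435]
top [162 136   9   9  31] [166.51612903 139.4516129 ]
top [218 171  16  16 133] [225.70676692 178.39097744]
top [153 182  31  24 143] [164.86013986 191.00699301]
top [451 196  17  26 215] [460.32093023 210.51162791]
top [182 223  14  20  54] [191.53703704 234.07407407]
side [284 121  17  13  95] [294.85263158 127.10526316]
side [358 256   8   4  21] [361.66666667 257.76190476]
side [ 335  282   44   54 1295] [355.78687259 311.52509653]
side [382 325  22   8 106] [391.43396226 328.52830189]
```

View pics/c1.png

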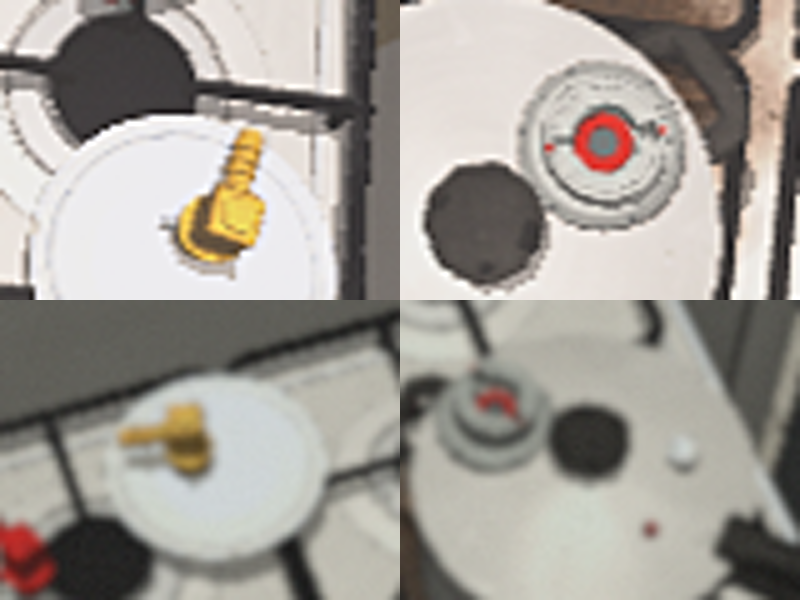

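The crop confirms it: the brass elbow is on the white plate, with its block top near top-view pixel (463,212) and its outlet tip at (465,197). The red dots marking the port slots are at (339.8,244.4) and (362.2,241). The red elbow on the grate is the decoy.

```bash
python3 - <<'E'
from h import *
t=get_image("top");s=get_image("side")
o=lambda uv,z:onz(t,uv,z).round(1)
b=o((463,212.4),73);tip=o((465.4,196.8),60);print("block",b,"tip",tip,np.degrees(np.arctan2(*(tip-b)[1::-1])))
print("side block", onz(s,(260+185/5,100+118/5),73),"side tip",onz(s,(260+120/5,100+137/5),60))
d1=o((339.8,244.4),186);d2=o((362.2,241),186);print("dots",d1,d2,(d1+d2)/2,o((350.4,243.2),168),np.degrees(np.arctan2(*(d2-d1)[1::-1])))
k=o((327,260),191);h=o((231,326),150);print("knob",k,"handle",h,"away",np.degrees(np.arctan2(*(k-h)[1::-1])))
r=read_state();print(R.from_quat(r["ee_rot"]).as_matrix().round(3))
E
```

```text
block [ 591.3 -258.6   73. ] tip [ 638.2 -267.2   60. ] -10.390827690305917
side block [ 590.76138412 -250.63403609   73.        ] side tip [ 639.72411239 -259.92444001   60.        ]
dots [451.   57.7 186. ] [465.7   7.6 186. ] [458.35  32.65 186.  ] [459.1  32.7 168. ] -73.64761645680888
knob [411.5  82.1 191. ] handle [236.3 279.2 150. ] away -48.366460663429805
[[ 0.955 -0.296 -0.   ]
 [-0.296 -0.955 -0.001]
 [ 0.     0.001 -1.   ]]
```

carry_out(
  motion=[
    [0,0,0,42,45.5,0,1],
    [0,0,0,84,91,0,1],
    [0,0,0,126,136.5,0,1],
    [0,0,0,168,182,0,1],
    [0,0,0,210,227.5,0,1],
  ],
)

```text
clock: 0.92
position: [318.8, 315.6, 245.6]
ee_rot: [0.989, -0.149, 0.0, -0.0]
contact_force: [0.2, -0.5, -0.3]
gripper_width: 85.4
grasp_force: 0.0
```

carry_out(
  motion=[
    [0,0,0,42,45.5,0,1],
    [0,0,0,84,91,0,1],
    [0,0,0,126,136.5,0,1],
    [0,0,0,168,182,0,1],
    [0,0,0,210,227.5,0,1],
  ],
)

```text
clock: 1.55
position: [452.1, 36.0, 245.8]
ee_rot: [0.989, -0.15, 0.001, -0.0]
contact_force: [0.4, 0.4, 0.2]
gripper_width: 85.4
grasp_force: 0.0
```

carry_out(
  motion=[
    [0,0,0,40,43,0,0.4],
    [0,0,0,80,86,0,0.4],
    [0,0,0,120,130,0,0.4],
    [0,0,0,160,173,0,0.4],
    [0,0,-0.12,190,205,0,0.4],
  ],
)

```text
clock: 2.17
position: [572.8, -216.5, 245.0]
ee_rot: [0.996, -0.089, -0.0, 0.0]
contact_force: [1.5, 0.8, 0.6]
gripper_width: 59.8
grasp_force: 0.0
```

```bash
python3 - <<'E'
from h import *
w=get_image("wrist");cv2.imwrite("pics/w1.png",w["color"])
s=read_state();print(s["joints"].round(2),s["position"],s["ee_rot"]);print(R.from_quat(s["ee_rot"]).as_matrix().round(3))
print(w["position"],[proj(w,p).round() for p in((591.3,-256,73),(638,-265,55),(591,-256,9))])
E
```

```text
[-0.1   0.37 -0.02  0.   -1.18  1.49] [ 574.53275062 -220.05801682  244.30689675] [ 9.96043848e-01 -8.88560161e-02  2.88726056e-04  1.08540975e-03]
[[ 0.984 -0.177  0.   ]
 [-0.177 -0.984 -0.002]
 [ 0.001  0.002 -1.   ]]
[ 654.62529029 -230.57211087  372.18854447] [array([361., 155.]), array([362.,  98.]), array([355., 144.])]
```

View pics/w1.png

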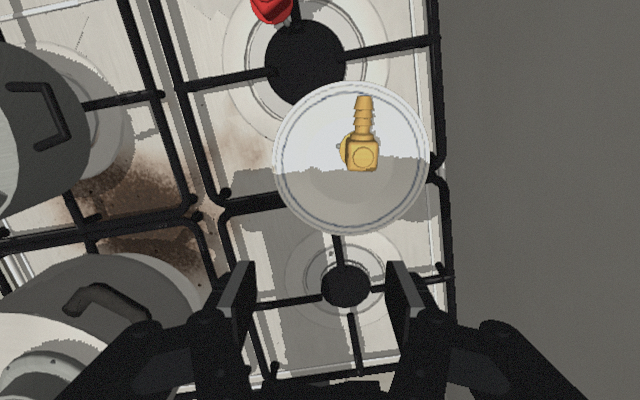

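The wrist view shows the brass elbow on the plate with its block top centre at (363,157) and outlet tip at (363,97). That's within 2 px of the prediction.

```bash
python3 - <<'E'
from h import *
w=get_image("wrist");s=read_state()
m=mask(w["color"],(12,90,60),(32,255,255));
m[250:]=0;m[:,:320]=0
n,l,st,c=cv2.connectedComponentsWithStats(m);i=1+st[1:,4].argmax();print(st[i])
# outlet axis: midpoints of mask rows along the outlet, at outlet axis height
pts=[]
for v in range(97,130):
    u=np.where(l[v]==i)[0]
    if len(u)>3: pts.append(onz(w,(u.mean(),v),55)[:2])
pts=np.array(pts);vx,vy,x0,y0=cv2.fitLine(pts.astype(np.float32),cv2.DIST_HUBER,0,.01,.01).ravel()
print("outlet yaw",np.degrees(np.arctan2(vy,vx)),"line at tip",pts[0])
b=onz(w,(363,157),73);tip=onz(w,(363.5,96),55);print("block",b,"tip",tip,np.degrees(np.arctan2(*(tip-b)[1::-1])),np.linalg.norm((tip-b)[:2]))
M=R.from_quat(s["ee_rot"]).as_matrix();yaw=np.degrees(np.arctan2(M[1,0],M[0,0]));print("tool yaw",yaw,s["position"])
print("shift",M.T@(b-s["position"]))
cv2.imwrite("pics/w1c.png",crop(w["color"],320,80,80,110,5))
E
```

```text
[ 336   99   38   75 1853]
outlet yaw -11.089694 line at tip [ 639.60772505 -266.84989496]
block [ 591.07384544 -261.04102807   73.        ] tip [ 641.50468497 -270.71995675   55.        ] -10.864369706790717 51.35125350170801
tool yaw -10.556486904348693 [ 573.18365577 -217.65931558  244.01270923]
shift [ 25.67597191  39.24720855 171.01982245]
```

View pics/w1c.png

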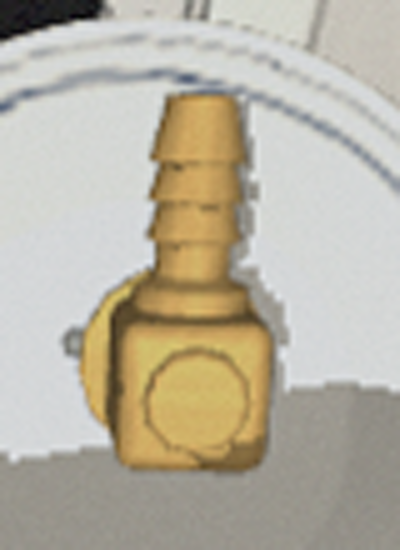

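carry_out(
  motion=[
    [0,0,0.005,13,19,40,0.4],
    [0,0,0.005,25,37,85,0.4],
    [0,0,0.005,25,37,85,0.4],
    [0,0,0.005,25,37,85,0.4],
  ],
)

```text
clock: 2.78
position: [590.7, -254.7, 161.7]
ee_rot: [0.996, -0.092, 0.001, 0.0]
contact_force: [0.1, 0.8, 0.9]
gripper_width: 59.7
grasp_force: 0.0
```

```bash
python3 - <<'E'
from h import *
w=get_image("wrist");s=read_state();cv2.imwrite("pics/w2.png",w["color"])
m=mask(w["color"],(12,90,60),(32,255,255))
n,l,st,c=cv2.connectedComponentsWithStats(m);i=1+st[1:,4].argmax();x,y,ww,h,a=st[i];print(st[i])
g=cv2.GaussianBlur(w["color"][y:y+h,x:x+ww],(3,3),0);print([proj(w,(591,-258.5,73)),proj(w,(642,-268,55))])
M=R.from_quat(s["ee_rot"]).as_matrix();print(s["position"],np.degrees(np.arctan2(M[1,0],M[0,0])))
np.savez("w2.npz",mtx=w["mtx"],position=w["position"],orientation=w["orientation"],M=M,p=s["position"])
E
```

```text
[ 301  137   48   96 3086]
[array([327.03663894, 213.79970448]), array([326.83664882, 133.24068663])]
[ 591.0810405  -254.57077243  162.51703656] -10.58791493601484
```

View pics/w2.png

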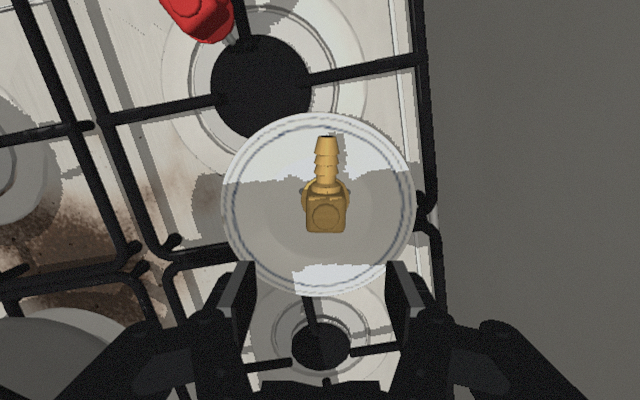

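The elbow is centred below the gripper, with its block top at (326,215) and its tip at (327,136). Both are close to the prediction.

```bash
python3 - <<'E'
from h import *
w=np.load("w2.npz");b=onz(w,(326,215.5),73);t=onz(w,(326.8,136),55);print(b,t,np.degrees(np.arctan2(*(t-b)[1::-1])),np.hypot(*(t-b)[:2]),w["M"].T@(b-w["p"]))
E
```

```text
[ 589.91175636 -257.58295131   73.        ] [ 640.17243363 -267.64125159   55.        ] -11.316689749681046 51.257244208776626 [-0.90215141  3.1329553  89.51598179]
```

carry_out(
  motion=[
    [0,0,0.012,-0.5,3,40,0.4],
    [0,0,0.012,-0.5,3,75,0.4],
    [0,0,0.012,-0.5,3,95,0.4],
    [0,0,0.012,-0.5,3,105,0.4],
    [0,0,0.012,-0.5,3,105,0.4],
  ],
)

```text
clock: 3.45
position: [589.7, -257.6, 56.4]
ee_rot: [0.995, -0.098, 0.001, 0.0]
contact_force: [-0.2, 0.2, 0.8]
gripper_width: 59.9
grasp_force: 0.0
```

carry_out(
  motion=[
    [0,0,0,0,0,0,-0.2],
    [0,0,0,0,0,0,-0.4],
    [0,0,0,0,0,0,-0.7],
    [0,0,0,0,0,0,-1],
    [0,0,0,0,0,0,-1],
  ],
)

```text
clock: 4.08
position: [590.0, -258.1, 56.9]
ee_rot: [0.995, -0.098, 0.001, 0.0]
contact_force: [0.1, 1.0, 5.7]
gripper_width: 26.8
grasp_force: 60.3
```

```bash
python3 - <<'E'
from h import *
s=read_state();M=R.from_quat(s["ee_rot"]).as_matrix();print(s["position"],np.degrees(np.arctan2(M[1,0],M[0,0])),s["contact_force"],s["wrist_torque"],s["gripper_width"],s["grasp_force"])
w=get_image("wrist");cv2.imwrite("pics/w3.png",crop(w["color"],160,120,320,280,2))
E
```

```text
[ 590.01989991 -258.14318829   56.91636704] -11.305187428974875 [0.12662904 1.02744569 5.69958086] [0.32434616 0.14956695 0.02204173] 26.791466920702007 60.28825342655182
```

carry_out(
  motion=[
    [0,0,0,0,0,-8,-1],
    [0,0,0,0,0,-45,-1],
    [0,0,0,0,0,-100,-1],
    [0,0,0,0,0,-160,-1],
    [0,0,0,0,0,-210,-1],
  ],
)

```text
clock: 4.75
position: [588.5, -257.7, 266.8]
ee_rot: [0.995, -0.099, -0.0, -0.0]
contact_force: [1.1, -0.9, -3.2]
gripper_width: 27.5
grasp_force: 59.6
```

carry_out(
  motion=[
    [0,0,-0.05,-25,-23,0,-1],
    [0,0,-0.15,-60,-58,0,-1],
    [0,0,-0.25,-100,-96,0,-1],
    [0,0,-0.35,-140,-135,0,-1],
    [0,0,-0.45,-180,-173,0,-1],
  ],
)

```text
clock: 5.38
position: [444.5, -51.8, 264.4]
ee_rot: [0.992, 0.127, -0.001, -0.0]
contact_force: [0.2, 0.9, -1.9]
gripper_width: 26.6
grasp_force: 59.7
```

```bash
python3 - <<'E'
from h import *
s=read_state();M=R.from_quat(s["ee_rot"]).as_matrix();print(s["position"],np.degrees(np.arctan2(M[1,0],M[0,0])),s["contact_force"],s["gripper_width"],s["grasp_force"],s["joints"])
E
```

```text
[444.51603153 -51.77867011 264.35565661] 14.583124893719146 [ 0.21462481  0.91707612 -1.88727809] 26.622490202593827 59.74753975868225 [ 2.48489002e-01  6.29210766e-02 -3.67937987e-01 -1.11425243e-03
 -1.14194138e+00  1.57729420e+00]
```

carry_out(
  motion=[
    [0,0,-0.033,-13,-38,0,-1],
    [0,0,-0.033,-25,-76,0,-1],
    [0,0,-0.033,-25,-76,0,-1],
    [0,0,-0.033,-25,-76,0,-1],
  ],
)

```text
clock: 5.88
position: [403.1, 14.3, 265.0]
ee_rot: [0.99, 0.142, -0.0, 0.0]
contact_force: [0.7, 0.5, -3.4]
gripper_width: 27.0
grasp_force: 60.5
```

```bash
python3 - <<'E'
from h import *
w=get_image("wrist");s=read_state();M=R.from_quat(s["ee_rot"]).as_matrix();print(s["position"],np.degrees(np.arctan2(M[1,0],M[0,0])),proj(w,(458.5,32.7,186)))
cv2.imwrite("pics/w4.png",w["color"])
np.savez("w4.npz",mtx=w["mtx"],position=w["position"],orientation=w["orientation"],M=M,p=s["position"])
E
```

```text
[403.32750571  14.06194382 264.98250792] 16.306644905687556 [318.91455686 130.47222976]
```

View pics/w4.png

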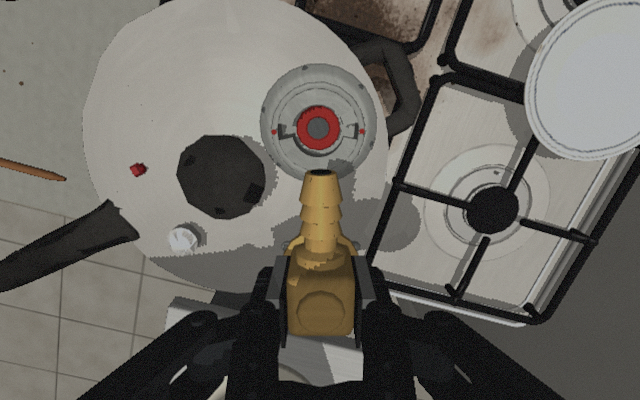

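The port is visible, with its mouth centre at about (319,129) and its red dots at (275,131) and (362,131). The elbow is gripped upright: block top at (321,312), outlet tip at (321,173).

```bash
python3 - <<'E'
from h import *
w=np.load("w4.npz");im=cv2.imread("pics/w4.png");D=[]
m=mask(im,(0,120,80),(8,255,255))|mask(im,(170,120,80),(180,255,255))
n,l,st,c=cv2.connectedComponentsWithStats(m)
for i in range(1,n):
    if st[i,4]>3 and 90<c[i][1]<170 and 250<c[i][0]<390: print(st[i],c[i],onz(w,c[i],168 if st[i,4]>300 else 186)); st[i,4]<300 and D.append(onz(w,c[i],186))
D=sorted(D,key=lambda p:-p[1]);v=D[-1]-D[0];mid=(D[0]+D[-1])/2
print("mid",mid,"len",np.hypot(*v[:2]),"yaw",np.degrees(np.arctan2(v[1],v[0])),"outlet yaw wanted",np.degrees(np.arctan2(v[1],v[0]))+90)
g=cv2.cvtColor(im,cv2.COLOR_BGR2GRAY)
T=lambda p:w["M"].T@(p-w["p"])
print("block in tool",T(onz(w,(321,312),281)),"tip in tool",T(onz(w,(321,172.5),263)))
print("mid in tool",T(mid))
# outlet axis vs image via mask midpoints
b=mask(im,(10,60,40),(32,255,255));P=[]
for y in range(175,240):
    u=np.where(b[y,280:360])[0]+280
    if len(u)>10:P.append(T(onz(w,((u.min()+u.max())/2,y),263))[:2])
P=np.array(P);f=cv2.fitLine(P.astype(np.float32),cv2.DIST_HUBER,0,.01,.01).ravel();print("outlet line in tool deg",np.degrees(np.arctan2(f[1],f[0])),f,P[0],P[-1])
E
```

```text
[ 297  106   43   44 1077] [317.98421541 127.9275766 ] [457.76604968  33.19781371 168.        ]
[359 129   6   5  21] [361.57142857 130.9047619 ] [465.42148969   8.08378066 186.        ]
[272 130   5   4  17] [273.64705882 131.47058824] [450.32273462  58.60070495 186.        ]
mid [457.87211215  33.3422428  186.        ] len 52.72506087418237 yaw -73.35937931514536 outlet yaw wanted 16.64062068485464
block in tool [ -0.02849497  -1.28043633 -16.01743541] tip in tool [51.38468025 -1.26016747  1.93597023]
mid in tool [57.8354767  -3.18747152 78.93021119]
outlet line in tool deg 0.019896124 [ 9.9999994e-01  3.4725288e-04  3.9413563e+01 -1.4598333e+00] [50.37933106 -1.45602545] [22.83478512 -1.46559029]
```

carry_out(
  motion=[
    [0,0,-0.005,29,-1,0,-1],
    [0,0,-0.005,58,-2.1,0,-1],
    [0,0,-0.005,58,-2.1,14,-1],
    [0,0,-0.005,58,-2.1,28,-1],
    [0,0,-0.005,58,-2.1,28,-1],
  ],
)

```text
clock: 6.55
position: [457.0, 31.8, 235.5]
ee_rot: [0.99, 0.144, -0.002, 0.0]
contact_force: [0.0, -0.5, -3.5]
gripper_width: 27.1
grasp_force: 60.3
```

```bash
cat > st.py <<'E'
from h import *
s=read_state();M=R.from_quat(s["ee_rot"]).as_matrix();print(s["clock"],s["position"].round(2),"yaw",np.degrees(np.arctan2(M[1,0],M[0,0])).round(2),"F",s["contact_force"].round(2),"T",s["wrist_torque"].round(3),s["grasp_force"].round(0),s["gripper_width"].round(1))
E
cp h.py hh.py; python3 st.py; python3 - <<'E'
from h import *
t=get_image("top");s=get_image("side")
cv2.imwrite("pics/c2.png",np.hstack([crop(t["color"],310,205,80,80,5),crop(s["color"],320,120,80,80,5)]))
E
```

```text
Traceback (most recent call last):
  File "st.py", line 2, in <module>
    s=read_state();M=R.from_quat(s["ee_rot"]).as_matrix();print(s["clock"],s["position"].round(2),"yaw",np.degrees(np.arctan2(M[1,0],M[0,0])).round(2),"F",s["contact_force"].round(2),"T",s["wrist_torque"].round(3),s["grasp_force"].round(0),s["gripper_width"].round(1))
                                                                                                                                                                                                                      ^^^^^^^^^^^^^^^^^^^^^^
AttributeError: 'float' object has no attribute 'round'
```

View pics/c2.png

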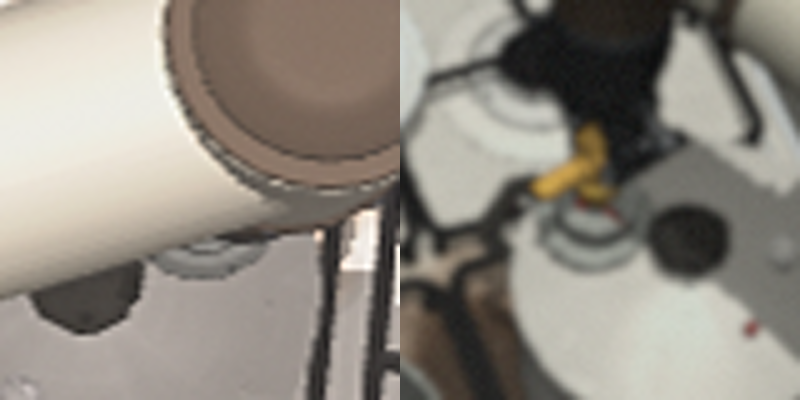

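The arm blocks the top view. The side view shows the elbow hanging just above the port.

```bash
cat > st.py <<'E'
from h import *
L=[]
for k in range(5):
    get_image("side");s=read_state();M=R.from_quat(s["ee_rot"]).as_matrix()
    L.append(np.r_[s["position"],np.degrees(np.arctan2(M[1,0],M[0,0])),s["contact_force"],s["wrist_torque"],s["grasp_force"],s["gripper_width"]])
L=np.array(L);np.set_printoptions(suppress=True,linewidth=150)
print(s["clock"],"pos,yaw",L.mean(0)[:4].round(2),"F",L.mean(0)[4:7].round(2),"T",L.mean(0)[7:10].round(3),"grip",L.mean(0)[10:].round(1),"sd",L.std(0)[:10].round(3))
E
python3 st.py
```

```text
6.9 pos,yaw [458.62  32.75 237.93  16.63] F [-0.19 -0.04 -3.16] T [-0.013  0.002 -0.01 ] grip [60.3 27.1] sd [0.044 0.109 0.079 0.004 0.415 0.62  0.496 0.038 0.027 0.009]
```

carry_out(
  motion=[
    [0,0,0,-0.3,0,3,-1],
    [0,0,0,-0.3,0,6,-1],
    [0,0,0,-0.3,0,8,-1],
    [0,0,0,-0.3,0,8,-1],
  ],
)

```text
clock: 7.4
position: [458.2, 32.7, 229.1]
ee_rot: [0.989, 0.145, -0.0, 0.0]
contact_force: [-0.2, -0.0, -3.3]
gripper_width: 27.0
grasp_force: 60.3
```

```bash
python3 st.py
```

```text
7.65 pos,yaw [458.27  32.7  229.33  16.63] F [ 0.35  0.21 -3.21] T [-0.009  0.     0.016] grip [60.3 27.2] sd [0.017 0.012 0.06  0.001 0.23  0.354 0.642 0.024 0.017 0.014]
```

carry_out(
  motion=[
    [0,0,0,0,0,1.5,-1],
    [0,0,0,0,0,3,-1],
    [0,0,0,0,0,4.5,-1],
    [0,0,0,0,0,4.5,-1],
  ],
)

```text
clock: 8.15
position: [458.2, 32.7, 224.7]
ee_rot: [0.989, 0.145, -0.0, 0.0]
contact_force: [0.2, 0.8, -3.2]
gripper_width: 27.3
grasp_force: 60.3
```

```bash
python3 st.py
```

```text
8.4 pos,yaw [458.23  32.69 224.81  16.63] F [ 0.17 -0.28 -3.78] T [-0.033 -0.018 -0.027] grip [60.3 27.1] sd [0.007 0.016 0.034 0.001 0.686 0.45  0.486 0.014 0.012 0.024]
```

carry_out(
  motion=[
    [0,0,0,0,0,2,-1],
    [0,0,0,0,0,4,-1],
    [0,0,0,0,0,5.5,-1],
    [0,0,0,0,0,5.5,-1],
  ],
)

```text
clock: 8.9
position: [458.2, 32.7, 219.1]
ee_rot: [0.989, 0.145, -0.0, 0.0]
contact_force: [-0.2, 0.3, -3.1]
gripper_width: 27.3
grasp_force: 60.3
```

```bash
python3 st.py
```

```text
9.15 pos,yaw [458.23  32.67 219.32  16.63] F [-0.18  0.24 -3.48] T [-0.013  0.01  -0.   ] grip [60.3 27.1] sd [0.014 0.012 0.044 0.001 0.268 0.536 0.425 0.027 0.027 0.042]
```

carry_out(
  motion=[
    [0,0,0.05,0,0,0.5,-1],
    [0,0,0.1,0,0,0.5,-1],
    [0,0,0.15,0,0,0.5,-1],
    [0,0,0.15,0,0,0.5,-1],
  ],
)

```text
clock: 9.65
position: [458.2, 32.7, 218.9]
ee_rot: [0.998, 0.07, 0.0, -0.0]
contact_force: [-0.2, 1.0, -3.1]
gripper_width: 26.7
grasp_force: 60.3
```

```bash
python3 st.py
```

```text
9.9 pos,yaw [458.23  32.69 218.85   8.07] F [ 0.05  0.1  -3.9 ] T [0.015 0.018 0.025] grip [60.3 27. ] sd [0.014 0.008 0.007 0.011 0.424 0.36  0.598 0.021 0.03  0.024]
```

carry_out(
  motion=[
    [0,0,0.04,0,0,0,-1],
    [0,0,0.08,0,0,0,-1],
    [0,0,0.08,0,0,-0.5,-1],
    [0,0,0.08,0,0,-0.5,-1],
  ],
)

```text
clock: 10.4
position: [458.3, 32.7, 219.4]
ee_rot: [1.0, 0.03, 0.0, -0.0]
contact_force: [-0.0, -0.7, -3.2]
gripper_width: 27.1
grasp_force: 60.3
```

```bash
python3 st.py
```

```text
10.65 pos,yaw [458.22  32.69 219.32   3.47] F [ 0.03  0.16 -3.4 ] T [-0.002  0.011  0.014] grip [60.3 27.1] sd [0.019 0.008 0.021 0.006 0.363 0.486 0.244 0.025 0.035 0.034]
```

Now at a≈13°. I'll lift gently to feel for the flange and get a height reference.

carry_out(
  motion=[
    [0,0,0,0,0,-0.5,-1],
    [0,0,0,0,0,-0.5,-1],
  ],
)

```text
clock: 10.9
position: [458.2, 32.7, 219.9]
ee_rot: [1.0, 0.03, 0.0, -0.0]
contact_force: [0.5, 0.4, -4.0]
gripper_width: 27.1
grasp_force: 60.3
```

carry_out(
  motion=[
    [0,0,0,0,0,-0.4,-1],
    [0,0,0,0,0,-0.4,-1],
  ],
)

```text
clock: 11.15
position: [458.2, 32.7, 220.0]
ee_rot: [1.0, 0.03, -0.0, -0.0]
contact_force: [0.5, 0.1, -4.8]
gripper_width: 26.9
grasp_force: 60.2
```

```bash
python3 st.py
```

```text
11.4 pos,yaw [458.18  32.7  220.08   3.45] F [ 0.62  0.18 -5.18] T [-0.018 -0.12   0.015] grip [60.2 27.2] sd [0.01  0.005 0.009 0.002 0.419 0.384 0.159 0.029 0.032 0.016]
```

carry_out(
  motion=[
    [0,0,0.0,0,0,0.37,-1],
    [0,0,0.035,0,0,0.53,-1],
    [0,0,0.07,0,0,0.7,-1],
    [0,0,0.07,0,0,0.7,-1],
  ],
)

```text
clock: 11.9
position: [458.2, 32.7, 219.6]
ee_rot: [1.0, -0.005, -0.0, 0.0]
contact_force: [-0.2, -0.4, -3.0]
gripper_width: 26.9
grasp_force: 60.2
```

```bash
python3 st.py
```

```text
12.15 pos,yaw [458.18  32.67 219.55  -0.56] F [ 0.03 -0.37 -3.32] T [ 0.006 -0.014  0.004] grip [60.2 27.1] sd [0.018 0.016 0.023 0.002 0.216 0.435 0.149 0.027 0.031 0.027]
```

carry_out(
  motion=[
    [0,0,0.035,0,0,0.16,-1],
    [0,0,0.07,0,0,0.32,-1],
    [0,0,0.07,0,0,0.32,-1],
  ],
)

```text
clock: 12.52
position: [458.2, 32.7, 219.2]
ee_rot: [0.999, -0.04, -0.0, -0.0]
contact_force: [0.8, -0.0, -3.2]
gripper_width: 26.7
grasp_force: 60.3
```

```bash
python3 st.py
```

```text
12.775 pos,yaw [458.21  32.68 219.2   -4.57] F [-0.06  0.1  -3.54] T [ 0.008  0.011 -0.003] grip [60.3 27.2] sd [0.01  0.026 0.009 0.004 0.498 0.31  0.172 0.019 0.032 0.029]
```

carry_out(
  motion=[
    [0,0,0.035,0,0,0.16,-1],
    [0,0,0.07,0,0,0.32,-1],
    [0,0,0.07,0,0,0.32,-1],
  ],
)

```text
clock: 13.15
position: [458.2, 32.7, 218.8]
ee_rot: [0.997, -0.075, -0.0, 0.0]
contact_force: [-0.1, -0.2, -3.9]
gripper_width: 27.0
grasp_force: 60.3
```

```bash
python3 st.py
```

```text
13.4 pos,yaw [458.21  32.68 218.87  -8.58] F [ 0.19  0.4  -3.38] T [-0.004  0.013 -0.014] grip [60.3 27.1] sd [0.011 0.01  0.006 0.003 0.49  0.541 0.548 0.033 0.021 0.021]
```

carry_out(
  motion=[
    [0,0,0.035,0,0,0.16,-1],
    [0,0,0.07,0,0,0.32,-1],
    [0,0,0.07,0,0,0.32,-1],
  ],
)

```text
clock: 13.78
position: [458.2, 32.7, 218.6]
ee_rot: [0.994, -0.11, 0.0, 0.0]
contact_force: [-0.0, -0.1, -3.0]
gripper_width: 27.0
grasp_force: 60.3
```

```bash
python3 st.py
```

```text
14.025 pos,yaw [458.24  32.68 218.59 -12.59] F [-0.2   0.62 -3.21] T [0.008 0.018 0.015] grip [60.3 27.2] sd [0.011 0.007 0.012 0.002 0.568 0.574 0.339 0.037 0.031 0.024]
```

carry_out(
  motion=[
    [0,0,0.035,0,0,0.16,-1],
    [0,0,0.07,0,0,0.32,-1],
    [0,0,0.07,0,0,0.32,-1],
  ],
)

```text
clock: 14.4
position: [458.4, 32.8, 218.4]
ee_rot: [0.989, -0.145, 0.0, -0.0]
contact_force: [-1.0, 0.5, -2.0]
gripper_width: 26.9
grasp_force: 60.5
```

```bash
python3 st.py
```

```text
14.65 pos,yaw [458.39  32.75 218.39 -16.6 ] F [ 0.17 -0.01 -2.2 ] T [ 0.128 -0.053 -0.008] grip [60.5 27.3] sd [0.008 0.01  0.01  0.003 0.321 0.312 0.557 0.037 0.022 0.023]
```

carry_out(
  motion=[
    [0,0,0.035,0,0,0.16,-1],
    [0,0,0.07,0,0,0.32,-1],
    [0,0,0.07,0,0,0.32,-1],
  ],
)

```text
clock: 15.02
position: [458.5, 32.7, 218.1]
ee_rot: [0.984, -0.179, 0.0, -0.0]
contact_force: [0.7, 0.3, -1.3]
gripper_width: 27.5
grasp_force: 60.7
```

```bash
python3 st.py
```

```text
15.275 pos,yaw [458.51  32.73 218.15 -20.61] F [ 0.51 -0.47 -0.19] T [ 0.09  -0.252 -0.015] grip [60.7 27.1] sd [0.004 0.013 0.01  0.004 0.286 0.261 0.2   0.024 0.037 0.02 ]
```

Contact with the gasket starts around a≈31–34°, though part of that load is the arm pressing down. I'll back the arm off slightly so the thread carries the load and the true onset shows.

carry_out(
  motion=[
    [0,0,0,0,0,-0.2,-1],
    [0,0,0,0,0,-0.2,-1],
  ],
)

```text
clock: 15.52
position: [458.5, 32.7, 218.2]
ee_rot: [0.984, -0.179, 0.0, -0.0]
contact_force: [1.6, 0.4, -1.2]
gripper_width: 27.1
grasp_force: 60.6
```

```bash
python3 st.py
```

```text
15.775 pos,yaw [458.46  32.73 218.18 -20.61] F [ 1.87  0.26 -1.5 ] T [ 0.065 -0.614  0.014] grip [60.6 27.2] sd [0.015 0.002 0.007 0.001 0.473 0.253 0.578 0.016 0.055 0.031]
```

carry_out(
  motion=[
    [0,0,0,0,0,-0.2,-1],
    [0,0,0,0,0,-0.2,-1],
  ],
)

```text
clock: 16.02
position: [458.4, 32.8, 218.2]
ee_rot: [0.984, -0.179, 0.0, -0.0]
contact_force: [3.8, -0.2, -1.8]
gripper_width: 27.1
grasp_force: 60.4
```

```bash
python3 st.py
```

```text
16.275 pos,yaw [458.41  32.75 218.26 -20.61] F [ 3.61 -0.63 -3.26] T [ 0.038 -1.086  0.018] grip [60.4 27.2] sd [0.007 0.009 0.012 0.    0.425 0.37  0.819 0.044 0.055 0.032]
```

carry_out(
  motion=[
    [0,0,0,0,0,-0.2,-1],
    [0,0,0,0,0,-0.2,-1],
  ],
)

```text
clock: 16.52
position: [458.3, 32.8, 218.3]
ee_rot: [0.984, -0.179, 0.0, -0.0]
contact_force: [4.8, -0.7, -4.9]
gripper_width: 27.1
grasp_force: 60.1
```

```bash
python3 st.py
```

```text
16.775 pos,yaw [458.3   32.75 218.32 -20.62] F [ 4.99 -0.09 -5.77] T [ 0.044 -1.555  0.041] grip [60. 27.] sd [0.006 0.004 0.015 0.002 0.264 0.326 0.336 0.019 0.048 0.043]
```

carry_out(
  motion=[
    [0,0,0,0,0,0.3,-1],
    [0,0,0.026,0,0,0.42,-1],
    [0,0,0.052,0,0,0.54,-1],
  ],
)

```text
clock: 17.15
position: [458.3, 32.6, 218.1]
ee_rot: [0.979, -0.205, 0.0, 0.0]
contact_force: [4.7, -0.5, -4.4]
gripper_width: 27.5
grasp_force: 60.1
```

```bash
python3 st.py
```

```text
17.4 pos,yaw [458.28  32.59 218.1  -23.63] F [ 4.57 -0.94 -4.73] T [-0.187 -1.502  0.045] grip [60.2 27.1] sd [0.008 0.013 0.008 0.042 0.261 0.468 0.111 0.03  0.028 0.018]
```

carry_out(
  motion=[
    [0,0,0.026,0,0,0.12,-1],
    [0,0,0.052,0,0,0.24,-1],
  ],
)

```text
clock: 17.65
position: [458.3, 32.5, 217.9]
ee_rot: [0.973, -0.231, 0.0, 0.0]
contact_force: [5.0, -1.6, -3.2]
gripper_width: 26.9
grasp_force: 60.2
```

```bash
python3 st.py
```

```text
17.9 pos,yaw [458.27  32.53 217.87 -26.61] F [ 4.68 -2.23 -3.22] T [-0.545 -1.526  0.042] grip [60.3 27.2] sd [0.011 0.011 0.005 0.042 0.235 0.25  0.38  0.025 0.024 0.049]
```

```bash
sed -i 's/^L=\[\]/L=[];z=read_state();print("now Tz",z["wrist_torque"][2].round(3),"F",z["contact_force"].round(2),"j6",z["joints"][5].round(4),"eff",z["joint_efforts"][5].round(3))/' st.py; echo 'print("Tz",L[:,9].round(3),"yaw",L[:,3].round(2),"eff6",s["joint_efforts"][5].round(3))' >> st.py
```

carry_out(
  motion=[
    [0,0,0,0.38,0,0,-1],
    [0,0,0,0.38,0,0,-1],
  ],
)

```text
clock: 18.15
position: [458.4, 32.5, 217.9]
ee_rot: [0.973, -0.23, -0.0, 0.0]
contact_force: [2.7, -1.2, -1.8]
gripper_width: 27.2
grasp_force: 60.4
```

```bash
python3 st.py
```

```text
now Tz -0.029 F [ 2.65 -1.2  -1.82] j6 0.6811 eff -0.033
18.4 pos,yaw [458.37  32.48 217.84 -26.58] F [ 2.62 -1.01 -1.27] T [-0.276 -0.965  0.025] grip [60.5 27.2] sd [0.013 0.007 0.007 0.002 0.542 0.292 0.423 0.032 0.058 0.016]
Tz [ 0.016 -0.002  0.043  0.036  0.035] yaw [-26.58 -26.58 -26.58 -26.57 -26.58] eff6 -0.029
```

carry_out(
  motion=[
    [0,0,0.026,0,0,0.12,-1],
    [0,0,0.052,0,0,0.24,-1],
  ],
)

```text
clock: 18.65
position: [458.5, 32.4, 217.6]
ee_rot: [0.967, -0.256, -0.0, 0.0]
contact_force: [2.5, -1.3, -0.0]
gripper_width: 27.3
grasp_force: 60.7
```

```bash
python3 st.py
```

```text
now Tz 0.098 F [ 2.52 -1.33 -0.01] j6 0.6276 eff -0.005
18.9 pos,yaw [458.5   32.43 217.62 -29.59] F [ 2.27 -1.5  -0.03] T [-0.429 -0.76   0.054] grip [60.8 27.2] sd [0.009 0.01  0.009 0.042 0.778 0.579 0.387 0.024 0.043 0.051]
Tz [ 0.145  0.037 -0.01   0.04   0.06 ] yaw [-29.67 -29.59 -29.57 -29.56 -29.56] eff6 -0.048
```

carry_out(
  motion=[
    [0,0,0.035,0.2,0,0.05,-1],
    [0,0,0.07,0.25,0,0.1,-1],
    [0,0,0.095,0.25,0,0.17,-1],
    [0,0,0.108,0.25,0,0.2,-1],
    [0,0,0.108,0.25,0,0.2,-1],
  ],
)

```text
clock: 19.52
position: [458.7, 32.4, 217.2]
ee_rot: [0.952, -0.307, -0.0, 0.0]
contact_force: [1.3, -2.3, 0.2]
gripper_width: 27.1
grasp_force: 60.8
```

```bash
python3 st.py; python3 - <<'E'
from h import *
w=get_image("wrist");cv2.imwrite("pics/w5.png",w["color"])
E
```

```text
now Tz 0.174 F [ 1.26 -2.3   0.23] j6 0.5214 eff -0.17
19.775 pos,yaw [458.66  32.34 217.23 -35.75] F [ 1.57 -1.52 -0.34] T [-0.46  -0.544  0.147] grip [60.8 27.1] sd [0.003 0.008 0.004 0.002 0.514 0.248 0.258 0.023 0.016 0.008]
Tz [0.159 0.137 0.149 0.14  0.152] yaw [-35.75 -35.75 -35.75 -35.75 -35.75] eff6 -0.148
```

View pics/w5.png

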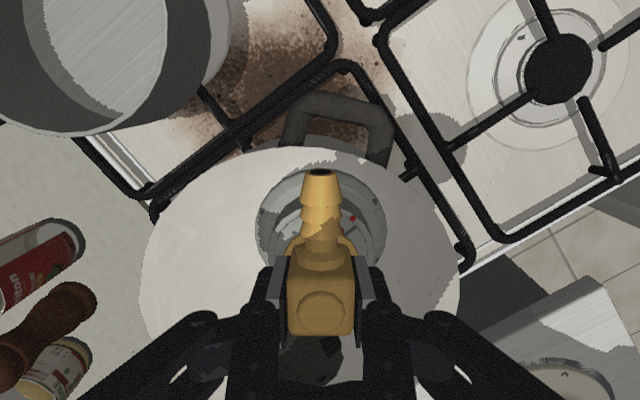

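Now at a≈52.4°. The onset was at about 32.5° (up-force from the gasket and the elbow centring itself), so this is 20° further. The wrist view shows the outlet tip at (321,172), pointing away from the handle. Releasing.

carry_out(
  motion=[
    [0,0,0,0,0,0,-0.2],
    [0,0,0,0,0,0,0],
    [0,0,0,0,0,0,0.2],
    [0,0,0,0,0,0,0.2],
  ],
)

```text
clock: 20.32
position: [458.7, 32.4, 217.3]
ee_rot: [0.952, -0.307, -0.0, 0.0]
contact_force: [-0.6, 0.7, 0.9]
gripper_width: 51.2
grasp_force: 0.0
```

carry_out(
  motion=[
    [0,0,0,0,0,-15,0.2],
    [0,0,0,0,0,-45,0.2],
    [0,0,0,0,0,-85,0.2],
    [0,0,0,0,0,-85,0.2],
    [0,0,0,0,0,-85,0.2],
  ],
)

```text
clock: 20.95
position: [458.3, 32.4, 301.8]
ee_rot: [0.952, -0.307, -0.0, -0.0]
contact_force: [-0.4, -0.0, -0.1]
gripper_width: 51.1
grasp_force: 0.0
```

```bash
python3 - <<'E'
from h import *
w=get_image("wrist");s=read_state();print(s["position"],s["contact_force"],s["gripper_width"])
cv2.imwrite("pics/w6.png",w["color"])
b=mask(w["color"],(10,70,40),(32,255,255));b[:,:240]=0;b[:,400:]=0;P=[]
n,l,st,c=cv2.connectedComponentsWithStats(b);i=1+st[1:,4].argmax();x,y,W,h,a=st[i];print(st[i])
for v in range(y+3,y+h//2-8):
    u=np.where(l[v]==i)[0];P.append(onz(w,((u.min()+u.max())/2,v),217)[:2])
f=cv2.fitLine(np.float32(P),cv2.DIST_HUBER,0,.01,.01).ravel();print("outlet yaw",np.degrees(np.arctan2(f[1],f[0])))
E
```

```text
[458.15304814  32.30571963 301.32766858] [-0.25635417 -0.07306575  0.16327295] 51.37130897470175
[ 295  140   52  105 3736]
outlet yaw -35.85493
```

View pics/w6.png

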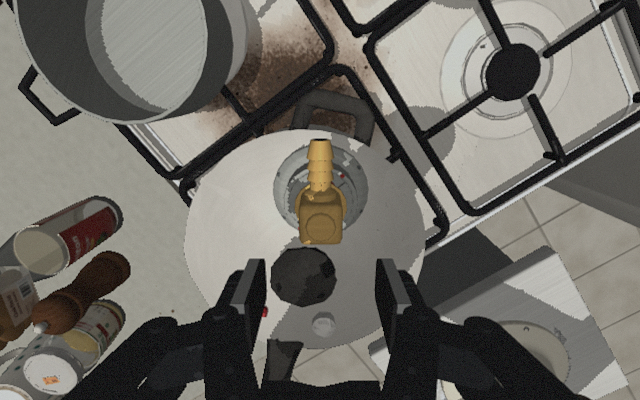

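The elbow stands upright in the port, with its block at (321,225) and its outlet tip at (320,142). The outlet yaw of −35.9° hasn't changed since release, and it points away from the handle at the bottom of the image. The arm is clear.

```bash
python3 -c "
from bench import *
print(job_done())"
```

```text
the job is handed in; nothing more can be done
None
```

The brass elbow is in the steam port, turned about 20° past where I felt it meet the gasket (onset about 32.5° from the slots, good to 1–2°, left at about 52.4°) and released with its outlet pointing away from the long handle; the job is handed in.

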